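Open the push-and-turn reagent jar in its holder

TASK

Stand the square amber jar in the grey holder, carrying it by its body and never by the cap. Then open its child-resistant cap: press the cap down firmly and keep it pressed while you turn it anticlockwise (seen from above) as far as it goes; turning alone only makes it slip round. Lift the cap off and leave it, top up, in the blue tray, with the jar still standing in the holder; leave the other things on the bench where they are.

Things in the scene. Friction and masses are not known exactly. Their poses are not given: they have to be found in the camera images.
- jar: Loose square amber jar: body 58 x 58 mm, 76 mm high, upright flat sides (label with orange stripe on its -x and +x sides), about 0.3 kg. Origin: centre of its underside, z up, x and y square to the sides. 112 mm high with the cap on. On the flat shoulder at 76 mm is a round neck. Gripped from above with the TCP 68 to 74 mm above the underside, the gripper's body clears the cap.
- cap: White fluted cap, 56 mm across, 27 mm high, 0.09 kg, two red arrows on its top. Origin: centre of its lower rim, z up; on the closed jar 85 mm above the jar's underside, on its axis. The frame turns with the cap's hidden inner ring, hooked under lugs of the neck. To come free the ring must turn anticlockwise from above by 0.72 rad or more; a stop ends its turn at about 1.4 rad.
- cap_press (a joint): How far the white shell is pressed into the cap, m: 0 up, 0.005 fully down (teeth fully locked from about 0.0035). It gives way from about 5 N; fully down at about 12 N, then a firm stop. The whole cap also sinks 1.5 mm on the jar (6.5 mm in all), so keep fingertips at least 5 mm above the rim. It springs back when let go.
- holder: Fixed grey plastic holder with a square nest for the jar: 64 x 64 mm inside, floor 6 mm above the worktop, walls 11 mm thick with top at 26 mm, on a base plate 92 x 92 mm. It keeps the jar from turning. Origin: centre of its underside, x and y square to the nest (any quarter turn of the jar fits).
- tray: Fixed square blue tray, 100 x 100 mm, wall 4 mm, rim 14 mm high, inner floor 4 mm above the worktop. Origin: centre of its underside, x and y along its sides.
- oil_bottle: Loose brown glass dropper bottle with black bulb, 34 mm across, 107 mm high; a bystander. Origin: centre of its underside.
- tally: Loose small metal hand tally counter, 58 x 74 x 23 mm; a bystander. Origin: centre of its underside.
- cap_shell (a joint): Turn of the white outer shell about the inner ring, rad, anticlockwise from above positive. Unpressed it slips round freely both ways; pressed down, teeth lock it to the ring. Teeth and holder have play (up to about 0.3 rad altogether): grip the shell, press, turn the gripper about 1.3 rad, then lift straight up.
- microscope: Fixed white microscope with a screen on top, to the right of the work: it fills about x 0.2 to 0.65, y -0.3 to 0 and the screen reaches y = 0.04 between z = 0.49 and 0.68. An arm that starts to its right must be drawn in close to its base (or go round) to swing past it. Origin: under its base.
Not all that is in view belongs to the job. There is more than one size of the holder; the job needs the larger.

How it is judged:
On the way, in this order (a step that is already met when the one before it is completed fails the run):
1. the closed jar stands down in the holder's nest, cap on, not held (horizontal distance between jar and holder below 0.007 m and z of jar in the frame of holder below 0.009 m and angle between jar's own z axis and vertical below 0.08 rad and z of cap in the frame of jar below 0.089 m and contact force between the fingers and jar below 0.3 N), for 0.2 s.
2. the cap's ring is turned free (more than 0.65 rad) while it is still on the jar in the holder (angle between the x axis of cap and the x axis of jar, either way round above 0.65 rad and z of cap in the frame of jar below 0.089 m and horizontal distance between cap and jar below 0.006 m and z of jar in the frame of holder below 0.011 m), for 0.05 s.
At the end, for the whole second after the job is handed in: The jar stands upright (5 deg) on the floor of the holder's nest (axis within 7 mm of its centre); the cap lies flat, top up (7 deg), on the tray's floor (axis within 40 mm of its centre along each side); both at rest; dropper bottle and tally counter within 30 mm of their starts (horizontal distance between jar and holder below 0.007 m and z of jar in the frame of holder below 0.009 m and angle between jar's own z axis and vertical below 0.08 rad and x of cap in the frame of tray between -0.04 and 0.04 m and y of cap in the frame of tray between -0.04 and 0.04 m and z of cap in the frame of tray between 0 and 0.009 m and height (world z) of cap below 0.009 m and angle between cap's own z axis and vertical below 0.12 rad and linear speed of each of cap, jar below 0.02 m/s); the robot touches nothing.
It fails at once if the fingers take the cap while the jar is not down in the holder (contact force between the fingers and cap above 2 N and z of cap in the frame of jar below 0.095 m and horizontal distance between cap and jar below 0.02 m and (horizontal distance between jar and holder above 0.015 m or z of jar in the frame of holder above 0.02 m)).
It fails at once if the jar is tipped over (angle between jar's own z axis and vertical above 0.8 rad).
It fails at once if the dropper bottle or the tally counter is pushed away (more than 30 mm) (distance of any of oil_bottle, tally from where it was at the start of the episode above 0.03 m).
It also fails if it takes over 67 s, if anything falls off the work surface, if the arm or the gripper's body presses on something with over 40 N, if the wrist force passes 120 N, or if a joint passes its speed limit or range.

ROBOT

A 6-joint arm with a two-finger parallel gripper is mounted at the origin on a cart in front of the work surface, level with it; the furniture and walls round the work are solid. World frame = base frame: x ahead of the robot, y to its left, z up, the work surface at z = 0. Lengths are in m, angles in rad, forces in N, time in s.
With the tool pointing down it reaches from about 0.35 to 0.975 m from the base axis. Payload 7.1 kg.
Tool frame: the origin (TCP) lies between the finger pads, 19 mm behind the fingertips; this is the grasp point; z points along the fingers, y is the line along which they close (so a half turn about z gives the same grasp; the last joint's range is limited). The gripper opens to 88 mm and grips with 3 to 60 N. Pads are 20 mm wide; open, the fingers measure 115 mm over their backs; the gripper's body (75 mm by 178 mm) begins 61 mm behind the grasp point.
Start: joints at [1.291, 0.423, 1.63, -0, 1.089, -0.019], TCP at [0.161, 0.604, 0.241] pointing down, gripper open.
Joint ranges: [-3, 3], [-0.9, 2.11], [0.09, 2.58], [-1.31, 4.45], [0.11, 2.69], [-2.54, 2.54]. Speed limits (rad/s): [2.39, 2.39, 3.01, 3.14, 3.14, 3.14].

INTERFACE

Orientations are given as a unit quaternion [w, x, y, z].
In Python, from cell import bot, eyes, workorder gives the robot as it stands. The module is installed in compiled form; this text tells all that it offers.
- The arm moves only by the tool drive_tool, never from a script. Its argument "commands" is a list of rows, each a list of 7 numbers: the shift along the tool's x, y, z in mm, then the turn, a rotation vector about the tool's x, y, z in degrees, then the gripper command: -1 is shut, 1 is fully open, values between are in proportion. In form: [[dx, dy, dz, rx, ry, rz, jaw], ...]. A call has 1 to 8 rows; each row is the pose to reach, as a shift and turn from the pose commanded when the call began, along the tool's axes at that moment; what a row does not reach only later rows make up. A row lasts 1/12 s, in which the tool goes at most 41.7 mm and 7.16 degrees, less where a joint would pass 70% of its speed; a pose out of reach is approached as far as the arm can. A call with a gripper value outside its range is refused whole. The fingers move at their own pace and stop on an object; "newtons" is the grip in N (left out, the last holds). Time passes only in rows, so rows that repeat a pose let the fingers close. It gives the time, the measured TCP pose, the force, the opening and the grip force at its end, in the units of the state.
- bot.observe(): the state, without advancing time (a new reading comes with each control period).
- eyes.camera(name): name is "scene" or "top"; returns the picture (384x512x3 uint8, blue, green, red); there is no depth.
- eyes.camera_model(name): a dict with "camera_matrix" (3x3 intrinsics, pixels), "R" (3x3) and "t" (3): a world point X has camera coordinates R X + t. Camera axes: x right, y down, z forward; pixel columns grow to the right and rows downward; lengths in m; the calibration is good to about 2 mm. A picture is of the moment at which its call begins. camera_model takes no time and is no camera call.
- workorder.sign_off(): hands the job in; it is judged then, once.
The state is a dict: "clock": time; "qpos": joint angles; "joint_vel": joint speeds; "effort": joint torques, N m; "position": TCP position; "orientation": TCP orientation; "force": force on the tool from outside, world axes, zero at the start; "wrist_torque": the same for the moment, N m; "width": finger opening in m; "gripper_force": force on a finger pad.
Only numpy, scipy, OpenCV 4.12 (cv2) and the standard library are available. Lean on these libraries where they do the work, as an engineer would, in place of code of your own. Each camera call takes 0.05 s, during which the arm holds its last target. There are 200 camera calls.

## Working session

There is one attempt and no reset: what is moved stays moved. The work goes in short steps, Python scripts to look and compute and a tool call to move; the robot and the scene stay as the last step left them, time stands still between calls to the robot, and variables do not carry over. Pictures are saved under pics/ and viewed, at most 10 in all, crops included, and the job is handed in when it is done.

Besides the shell and the picture viewer there is one more tool, called after "Request:" as name(argument=value, ...), one argument or row to a line, values as JSON. drive_tool: Moves the arm, as the interface text tells. Its arguments: {"type":"object","properties":{"commands":{"type":"array"},"newtons":{"type":"number"}},"required":["commands"]}

```bash
mkdir -p pics; python3 - <<'E'
from cell import bot,eyes
import cv2,numpy as np
s=bot.observe();print(s)
for n in("scene","top"):
    im=eyes.camera(n);cv2.imwrite(f"pics/{n}0.png",im)
    m=eyes.camera_model(n);print(n,m)
E
```

```text
{'clock': 0.0, 'qpos': array([ 1.29098344e+00,  4.23890406e-01,  1.63073764e+00, -2.54090170e-05,
        1.08859514e+00, -1.89754994e-02]), 'joint_vel': array([ 4.67128985e-05,  1.77715880e-03, -1.07499103e-03,  1.23816982e-04,
       -6.00894801e-04, -2.14218806e-04]), 'effort': array([ 5.74023998e-04, -5.44623613e+01, -2.73671061e+01,  6.43026643e-02,
        2.28388788e-02, -1.14171814e-04]), 'position': array([0.16099279, 0.60332861, 0.24055202]), 'orientation': array([-1.10217487e-04,  1.30043400e-01,  9.91507967e-01, -8.07858327e-04]), 'force': array([-0.52744347, -0.08334301, -0.02849194]), 'wrist_torque': array([ 0.03830578,  0.04151334, -0.01475929]), 'gripper_force': 0.0, 'width': 0.08791767548767392}
scene {'camera_matrix': array([[427.36441811,   0.        , 255.16046676],
       [  0.        , 427.36441811, 189.89486051],
       [  0.        ,   0.        ,   1.        ]]), 'R': array([[-0.9496377 ,  0.31276878,  0.01907683],
       [ 0.19293212,  0.63158706, -0.7509161 ],
       [-0.24691179, -0.7094177 , -0.66012203]]), 't': array([ 0.49305578, -0.14615747,  1.36700619])}
top {'camera_matrix': array([[432.80198978,   0.        , 251.9616003 ],
       [  0.        , 432.80198978, 196.96853596],
       [  0.        ,   0.        ,   1.        ]]), 'R': array([[ 0.02842667, -0.99958371,  0.00493277],
       [-0.99200548, -0.02881745, -0.12286038],
       [ 0.12295139, -0.00140083, -0.99241171]]), 't': array([0.15220494, 0.57912375, 1.20736167])}
```

View pics/scene0.png

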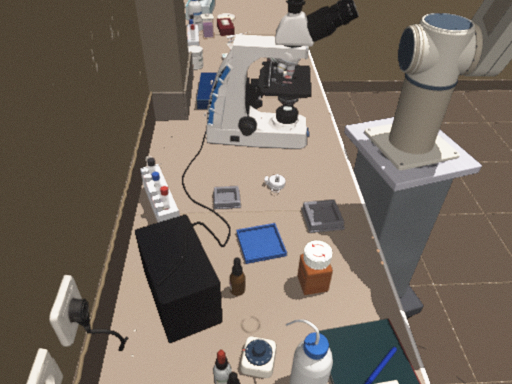

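View pics/top0.png

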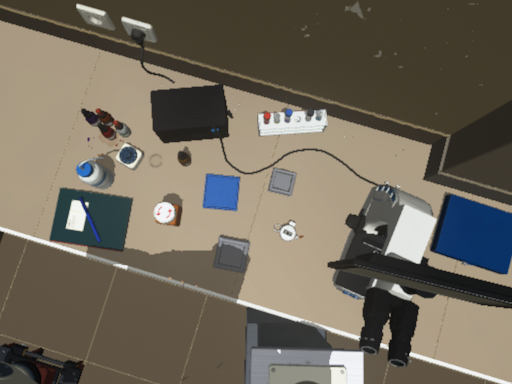

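The top view shows the jar at (167,212), with its white cap and amber body. In the scene view it is at (316,268). There are two grey holders: one at top (231,254) / scene (323,215), and a smaller one at top (282,181) / scene (227,196). The larger one at top (231,254) fits the description. The tray is at top (222,192), the dropper bottle at (184,157) and the tally at (288,232). I'll measure the candidates and check them in an enlarged crop.

```bash
cat > h.py <<'E'
import cv2,numpy as np
from cell import bot,eyes
def ray(n,uv,z):
    m=eyes.camera_model(n);K,R,t=m["camera_matrix"],m["R"],m["t"]
    d=R.T@np.linalg.inv(K)@np.array([uv[0],uv[1],1.]);c=-R.T@t
    return c+d*(z-c[2])/d[2]
def proj(n,X):
    m=eyes.camera_model(n);p=m["camera_matrix"]@(m["R"]@np.array(X,float)+m["t"]);return p[:2]/p[2]
def crop(im,u,v,w,h,s):
    return cv2.resize(im[v-h//2:v+h//2,u-w//2:u+w//2],None,fx=s,fy=s,interpolation=cv2.INTER_CUBIC)
def blob(im,box,lo,hi):
    u0,v0,u1,v1=box;hsv=cv2.cvtColor(im,cv2.COLOR_BGR2HSV)
    m=np.zeros(im.shape[:2],np.uint8);m[v0:v1,u0:u1]=cv2.inRange(hsv,lo,hi)[v0:v1,u0:u1]
    m=cv2.morphologyEx(m,cv2.MORPH_CLOSE,np.ones((3,3)))
    return max(cv2.findContours(m,cv2.RETR_EXTERNAL,cv2.CHAIN_APPROX_NONE)[0],key=cv2.contourArea)
def square(n,c,z):
    P=np.array([ray(n,p[0],z)[:2] for p in c],np.float32);return cv2.minAreaRect(P)
E
python3 - <<'E'
from h import *
T=cv2.imread("pics/top0.png");S=cv2.imread("pics/scene0.png")
for n,im,b in(("top",T,(195,165,250,220)),("scene",S,(230,220,292,268))):
    print("tray",n,square(n,blob(im,b,(105,120,40),(125,255,255)),.014))
for n,im,b in(("top",T,(208,232,256,276)),("scene",S,(298,196,350,236)),("top",T,(262,164,302,200)),("scene",S,(208,182,246,212))):
    hs=cv2.cvtColor(im,cv2.COLOR_BGR2HSV);c=blob(im,b,(100,15,20),(179,120,200));print("holder",n,square(n,c,.026),cv2.boundingRect(c))
for n,im,b in(("top",T,(148,195,190,232)),("scene",S,(296,236,340,300))):
    c=blob(im,b,(0,0,170),(179,70,255));(u,v),a,_=cv2.fitEllipse(c);print("cap",n,(u,v),a,ray(n,(u,v),.108))
    c=blob(im,b,(3,130,40),(18,255,255));print("amber",cv2.boundingRect(c))
out=np.vstack([np.hstack([crop(T,166,212,50,40,8),crop(T,231,254,50,40,8)]),np.hstack([crop(S,316,268,50,70,4),crop(S,323,215,50,70,4),crop(S,227,196,50,70,4),crop(T,282,181,50,70,4)])])
cv2.imwrite("pics/c1.png",out);print(out.shape)
E
```

```text
tray top ((0.5899574756622314, 0.259514182806015), (0.09714996069669724, 0.09921490401029587), 86.11506652832031)
tray scene ((0.592825174331665, 0.2648710310459137), (0.10479869693517685, 0.09873978048563004), 86.20384216308594)
holder top ((0.43805167078971863, 0.22398853302001953), (0.0060634920373559, 0.004012726247310638), 46.950836181640625) (230, 243, 3, 3)
holder scene ((0.4060925543308258, 0.23657014966011047), (0.1113910973072052, 0.06571048498153687), 65.85548400878906) (314, 200, 27, 31)Traceback (most recent call last):
  File "<stdin>", line 6, in <module>
  File "h.py", line 15, in blob
    return max(cv2.findContours(m,cv2.RETR_EXTERNAL,cv2.CHAIN_APPROX_NONE)[0],key=cv2.contourArea)
ValueError: max() iterable argument is empty
```

```bash
python3 - <<'E'
from h import *
T=cv2.imread("pics/top0.png");S=cv2.imread("pics/scene0.png")
for im,p in((T,(225,244)),(T,(217,243)),(T,(231,256)),(T,(200,240)),(S,(310,210)),(S,(322,214)),(S,(280,215))):print(cv2.cvtColor(im,cv2.COLOR_BGR2HSV)[p[1],p[0]])
for n,im,b in(("top",T,(204,228,260,280)),("scene",S,(294,194,354,238)),("top",T,(260,160,304,204)),("scene",S,(206,180,248,214))):
    for smax in(60,80):
        c=blob(im,b,(0,0,0),(179,smax,255));print("holder",n,smax,square(n,c,.02),cv2.boundingRect(c))
for n,im,b in(("top",T,(148,195,190,232)),("scene",S,(296,236,340,300))):
    c=blob(im,b,(0,0,150),(179,90,255));(u,v),a,_=cv2.fitEllipse(c);print("cap",n,(u,v),a,ray(n,(u,v),.11))
    c=blob(im,b,(3,170,40),(18,255,255));print("amber",cv2.boundingRect(c))
out=np.vstack([np.hstack([crop(T,166,212,50,40,8),crop(T,231,254,50,40,8)]),np.hstack([crop(S,316,268,50,70,4),crop(S,323,215,50,70,4),crop(S,227,196,50,70,4),crop(T,282,181,50,70,4)])])
cv2.imwrite("pics/c1.png",out)
E
```

```text
[114  11 121]
[ 17  50 117]
[120   3  85]
[ 17  56 183]
[156   9 138]
[165   6  85]
[ 14  55 195]
holder top 60 ((0.41234615445137024, 0.22301962971687317), (0.1446901112794876, 0.15840545296669006), 1.6432695388793945) (204, 228, 56, 52)
holder top 80 ((0.41234615445137024, 0.22301962971687317), (0.1446901112794876, 0.15840545296669006), 1.6432695388793945) (204, 228, 56, 52)
holder scene 60 ((0.40712741017341614, 0.2294376790523529), (0.15587112307548523, 0.17274321615695953), 72.76805877685547) (294, 194, 60, 44)
holder scene 80 ((0.40712741017341614, 0.2294376790523529), (0.15587112307548523, 0.17274321615695953), 72.76805877685547) (294, 194, 60, 44)
holder top 60 ((0.624845564365387, 0.08341474831104279), (0.12751397490501404, 0.1264239102602005), 1.4982783794403076) (260, 160, 44, 44)
holder top 80 ((0.624845564365387, 0.08341474831104279), (0.12751397490501404, 0.1264239102602005), 1.4982783794403076) (260, 160, 44, 44)
holder scene 60 ((0.6304687857627869, 0.08750336617231369), (0.13073106110095978, 0.11352071166038513), 73.07315063476562) (206, 180, 42, 34)
holder scene 80 ((0.6304687857627869, 0.08750336617231369), (0.13073106110095978, 0.11352071166038513), 73.07315063476562) (206, 180, 42, 34)
cap top (167.40283203125, 213.01974487304688) (40.44934844970703, 47.437957763671875) [0.51530564 0.39439102 0.11      ]
amber (171, 219, 5, 6)
cap scene (317.0321350097656, 267.9632568359375) (44.71451187133789, 73.0479736328125) [0.53810538 0.44289371 0.11      ]
amber (305, 266, 27, 9)
```

View pics/c1.png

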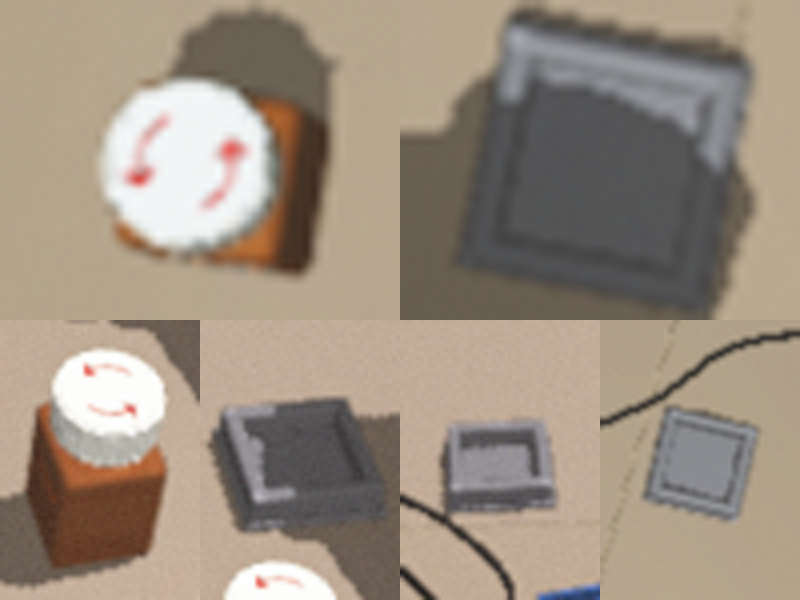

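The crop confirms it: the grey holder at top (231,254) is clearly larger than the one at (282,181), so it's the one to use. The jar's shoulder corners show in the crop near (298,105), (275,268) and (115,228), so I'll cast those.

```bash
python3 - <<'E'
from h import *
def px(x,y,s,x0,y0,u0,v0): return (u0+(x-x0+.5)/s-.5, v0+(y-y0+.5)/s-.5)
T=lambda x,y,x0,u0,v0:px(x,y,8,x0,0,u0,v0)
S=lambda x,y,x0,u0,v0:px(x,y,4,x0,320,u0,v0)
def show(l,P):
    P=np.array(P)[:,:2];print(l,"ctr",P.mean(0).round(4) if len(P)!=3 else ((P[0]+P[2])/2).round(4),[(np.linalg.norm(d).round(4),np.degrees(np.arctan2(d[1],d[0])).round(1)) for d in np.diff(P,axis=0)])
show("holder top",[ray("top",T(*p,400,206,234),.026) for p in((507,22),(748,68),(716,303),(463,258))])
show("nest top",[ray("top",T(*p,400,206,234),.026) for p in((530,62),(712,100),(685,275),(505,240))])
show("holder scn",[ray("scene",S(*p,200,298,180),.026) for p in((223,405),(348,400),(382,487),(240,500))])
show("jar top",[ray("top",T(*p,0,141,192),.076) for p in((298,105),(275,268),(115,228))])
print("cap",ray("top",T(187,158,0,141,192),.112),ray("scene",S(109,395,0,291,233),.112))
show("jar scn",[ray("scene",S(*p,0,291,233),.076) for p in((40,405),(55,475),(165,470))])
show("jar base",[ray("scene",S(*p,0,291,233),.0) for p in((28,490),(50,565),(150,550))])
E
```

```text
holder top ctr [0.4109 0.222 ] [(np.float64(0.0877), np.float64(-99.1)), (np.float64(0.0835), np.float64(173.9)), (np.float64(0.0911), np.float64(81.7))]
nest top ctr [0.4086 0.2221] [(np.float64(0.0664), np.float64(-100.1)), (np.float64(0.0623), np.float64(172.9)), (np.float64(0.0651), np.float64(80.8))]
holder scn ctr [0.4131 0.2226] [(np.float64(0.0831), np.float64(166.3)), (np.float64(0.0804), np.float64(79.0)), (np.float64(0.0907), np.float64(-10.1))]
jar top ctr [0.5198 0.4038] [(np.float64(0.0568), np.float64(174.8)), (np.float64(0.057), np.float64(77.7))]
cap [0.51945916 0.40351618 0.112     ] [0.51952598 0.40563721 0.112     ]
jar scn ctr [0.5186 0.4039] [(np.float64(0.0469), np.float64(76.7)), (np.float64(0.0576), np.float64(165.8))]
jar base ctr [0.5162 0.4014] [(np.float64(0.051), np.float64(81.1)), (np.float64(0.057), np.float64(172.4))]
```

Request:
drive_tool(
  commands=[
    [-40,-10,0,0,0,-1,1],
    [-80,-20,0,0,0,-2,1],
    [-120,-30,0,0,0,-3,1],
    [-160,-40,0,0,0,-4,1],
    [-200,-50,0,0,0,-5,1],
    [-240,-60,0,0,0,-6,1],
    [-280,-70,0,0,0,-6,1],
    [-320,-80,0,0,0,-6,1],
  ],
)

```text
clock: 0.77
position: [0.4511, 0.4426, 0.2411]
orientation: [-0.0, 0.078, 0.997, -0.0]
force: [-0.4, 0.0, 0.4]
width: 0.0881
gripper_force: 0.0
```

```bash
cat >> h.py <<'E'
def go(x,y,z,ydir):
    "shift in mm along tool axes and turn in deg to reach world target, tool pointing down"
    from scipy.spatial.transform import Rotation as Ro
    s=bot.observe();w,a,b,c=s["orientation"];R=Ro.from_quat([a,b,c,w])
    th=np.radians(ydir);yd=np.array([np.cos(th),np.sin(th),0]);zd=np.array([0,0,-1.])
    G=Ro.from_matrix(np.c_[np.cross(yd,zd),yd,zd])
    print("t",s["clock"],"pos",s["position"].round(4),"ydir",np.degrees(np.arctan2(*R.as_matrix()[[1,0],1])).round(2),"q",s["qpos"].round(2),"F",s["force"].round(1),"w",s["width"].round(4))
    print("shift",(R.inv().apply(np.array([x,y,z])-s["position"])*1000).round(1),"turn",np.degrees((R.inv()*G).as_rotvec()).round(1))
E
python3 -c "
from h import *
go(.519,.404,.18,81)"
```

```text
Traceback (most recent call last):
  File "h.py", line 24, in go
    print("t",s["clock"],"pos",s["position"].round(4),"ydir",np.degrees(np.arctan2(*R.as_matrix()[[1,0],1])).round(2),"q",s["qpos"].round(2),"F",s["force"].round(1),"w",s["width"].round(4))
                                                                                                                                                                         ^^^^^^^^^^^^^^^^
AttributeError: 'float' object has no attribute 'round'
```

```bash
sed -i 's/s\["width"\].round(4)/round(s["width"],4)/' h.py; python3 -c "
from h import *
go(.519,.404,.18,81)"
```

```text
t 0.7667 pos [0.4511 0.4426 0.2411] ydir 81.06 q [ 0.76  0.43  1.61  0.    1.09 -0.66] F [-0.4  0.   0.4] w 0.0881
shift [-73.1 -27.5  61.1] turn [-0.  -0.   0.1]
```

Request:
drive_tool(
  commands=[
    [-37,-14,0,0,0,0,1],
    [-73,-28,0,0,0,0,1],
    [-73,-28,30,0,0,0,1],
    [-73,-28,65,0,0,0,1],
    [-73,-28,65,0,0,0,1],
  ],
)

```text
clock: 1.18
position: [0.5148, 0.4017, 0.1697]
orientation: [-0.004, 0.079, 0.997, -0.004]
force: [-1.4, -0.3, -0.4]
width: 0.0878
gripper_force: 0.0
```

```bash
python3 - <<'E'
from h import *
go(.519,.404,.071,81)
S=eyes.camera("scene");T=eyes.camera("top")
cv2.imwrite("pics/c2.png",np.hstack([crop(S,316,262,80,100,5),crop(T,175,205,80,100,5)]))
E
```

```text
t 1.1833 pos [0.5148 0.4017 0.1697] ydir 80.96 q [ 0.64  0.55  1.6  -0.    1.   -0.77] F [-1.4 -0.3 -0.4] w 0.0878
shift [-4.5  3.7 98.7] turn [-0.4 -0.4 -0. ]
```

View pics/c2.png

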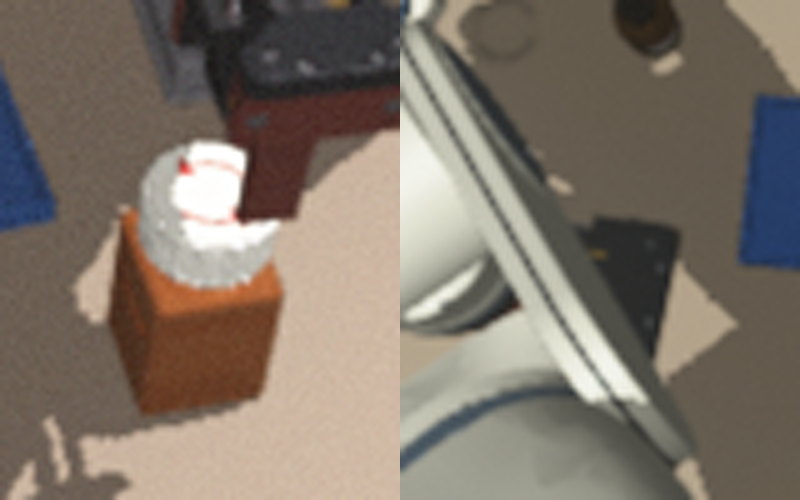

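The scene crop shows the open gripper above the cap, with one finger at crop (270,190) about to pass outside it. I'm descending straight.

Request:
drive_tool(
  commands=[
    [-2,0,25,0,0,0,1],
    [-2,0,50,0,0,0,1],
    [-2,0,75,0,0,0,1],
    [-2,0,95,0,0,0,1],
    [-2,0,103,0,0,0,1],
    [-2,0,103,0,0,0,1],
    [-2,0,103,0,0,0,1],
  ],
)

```text
clock: 1.87
position: [0.52, 0.4057, 0.075]
orientation: [0.001, 0.078, 0.997, 0.001]
force: [0.4, 0.0, -0.0]
width: 0.0873
gripper_force: 0.0
```

Request:
drive_tool(
  commands=[
    [0,0,4,0,0,0,1],
    [0,0,4,0,0,0,0],
    [0,0,4,0,0,0,-1],
    [0,0,4,0,0,0,-1],
    [0,0,4,0,0,0,-1],
    [0,0,4,0,0,0,-1],
    [0,0,4,0,0,0,-1],
    [0,0,4,0,0,0,-1],
  ],
  newtons=25,
)

```text
clock: 2.53
position: [0.5194, 0.4045, 0.0697]
orientation: [-0.0, 0.078, 0.997, -0.0]
force: [-1.2, -2.8, 5.5]
width: 0.058
gripper_force: 24.8
```

Request:
drive_tool(
  commands=[
    [0,0,-20,0,0,0,-1],
    [0,0,-50,0,0,0,-1],
    [0,0,-50,0,0,0,-1],
    [0,0,-50,0,0,0,-1],
  ],
)

```text
clock: 2.87
position: [0.5202, 0.4054, 0.1203]
orientation: [0.001, 0.078, 0.997, 0.001]
force: [-0.4, -0.3, -3.2]
width: 0.0581
gripper_force: 24.8
```

```bash
python3 - <<'E'
from h import *
go(.411,.222,.12,81.3)
E
```

```text
t 2.8667 pos [0.5202 0.4054 0.1203] ydir 81.05 q [ 0.64  0.62  1.62  0.    0.9  -0.77] F [-0.4 -0.3 -3.2] w 0.0581
shift [  79.3 -198.1   -0.3] turn [ 0.1  0.1 -0.2]
```

Request:
drive_tool(
  commands=[
    [12,-30,0,0,0,0,-1],
    [24,-60,0,0,0,0,-1],
    [36,-90,0,0,0,0,-1],
    [48,-120,0,0,0,0,-1],
    [60,-150,0,0,0,0,-1],
    [72,-180,0,0,0,0,-1],
    [79,-197,0,0,0,0,-1],
    [79,-197,0,0,0,0,-1],
  ],
)

```text
clock: 3.53
position: [0.4063, 0.2186, 0.1174]
orientation: [-0.003, 0.079, 0.997, -0.002]
force: [-0.8, 0.0, -3.9]
width: 0.0584
gripper_force: 24.8
```

Request:
drive_tool(
  commands=[
    [0,0,0,0,0,0,-1],
    [0,0,0,0,0,0,-1],
    [0,0,0,0,0,0,-1],
  ],
)

```text
clock: 3.78
position: [0.4115, 0.2232, 0.119]
orientation: [0.0, 0.078, 0.997, 0.0]
force: [0.2, 0.3, -3.2]
width: 0.058
gripper_force: 24.8
```

```bash
python3 - <<'E'
from h import *
go(.411,.222,.12,81.3)
S=eyes.camera("scene");T=eyes.camera("top")
p=bot.observe()["position"]
c=proj("scene",[p[0],p[1],p[2]-.07]).astype(int);print(c,proj("scene",[.411,.222,.026]))
cv2.imwrite("pics/c3.png",crop(S,c[0],c[1]-15,100,100,6))
print(c[0]-50,c[1]-65)
E
```

```text
t 3.7833 pos [0.4115 0.2232 0.119 ] ydir 81.08 q [ 0.47  0.4   2.05  0.    0.69 -0.94] F [ 0.2  0.3 -3.2] w 0.058
shift [ 0.3 -1.3 -1. ] turn [ 0.   0.  -0.2]
[324 204] [322.81240572 210.9820132 ]
274 139
```

View pics/c3.png

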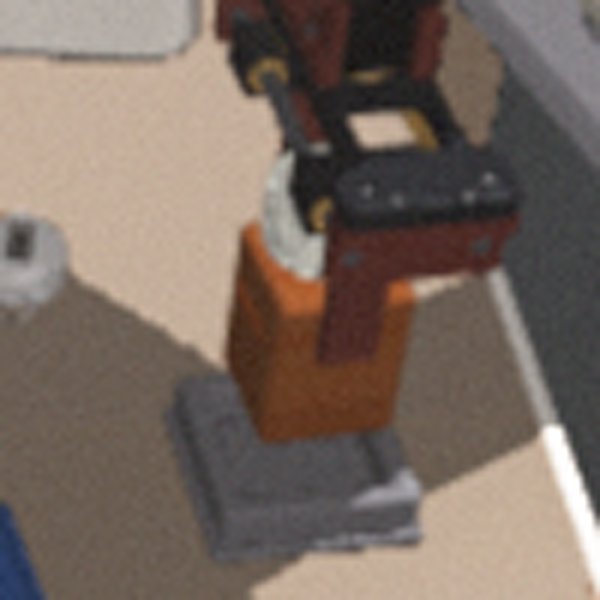

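The crop shows the held jar over the large holder, its front bottom edge running from (262,440) to (388,425). I'll cast those corners and compare with the TCP.

```bash
python3 - <<'E'
from h import *
f=lambda x,y,z:ray("scene",(274+(x+.5)/6-.5,139+(y+.5)/6-.5),z)[:2]
p=bot.observe()["position"];zb=p[2]-.0697
yd=np.array([np.cos(np.radians(81)),np.sin(np.radians(81))]);xd=np.array([yd[1],-yd[0]])
for l,a,b,z in(("bottom",(262,440),(388,425),zb),("shoulder",(300,307),(414,288),zb+.076)):
    A,B=f(*a,z),f(*b,z);c=(A+B)/2-yd*.029;e=c-p[:2];print(l,c.round(4),np.linalg.norm(A-B).round(4),"off xd,yd mm",(1000*e@xd).round(1),(1000*e@yd).round(1))
c=f(228,365,zb);print((1000*(c-p[:2])@xd).round(1),(1000*(c-p[:2])@yd).round(1))
E
```

```text
bottom [0.4072 0.2172] 0.0543 off xd,yd mm -3.1 -6.5
shoulder [0.4057 0.2201] 0.0482 off xd,yd mm -5.0 -3.9
26.2 -23.2
```

Request:
drive_tool(
  commands=[
    [0,-1,10,0,0,0,-1],
    [0,-1,19,0,0,0,-1],
    [0,-1,22,0,0,0,-1],
    [0,-1,25,0,0,0,-1],
    [0,-1,27,0,0,0,-1],
    [0,-1,27,0,0,0,-1],
    [0,-1,27,0,0,0,-1],
  ],
)

```text
clock: 4.47
position: [0.4106, 0.2215, 0.0922]
orientation: [-0.0, 0.078, 0.997, 0.0]
force: [0.6, 0.7, -3.6]
width: 0.0583
gripper_force: 24.8
```

Request:
drive_tool(
  commands=[
    [0,0,4,0,0,0,-1],
    [0,0,8,0,0,0,-1],
    [0,0,12,0,0,0,-1],
    [0,0,15,0,0,0,-1],
    [0,0,17,0,0,0,-1],
    [0,0,17,0,0,0,-1],
    [0,0,17,0,0,0,-1],
  ],
)

```text
clock: 5.05
position: [0.4108, 0.2216, 0.0756]
orientation: [0.0, 0.078, 0.997, 0.0]
force: [-1.3, 1.6, 2.6]
width: 0.0583
gripper_force: 24.8
```

Request:
drive_tool(
  commands=[
    [0,0,0,0,0,0,0],
    [0,0,0,0,0,0,1],
    [0,0,0,0,0,0,1],
    [0,0,0,0,0,0,1],
    [0,0,0,0,0,0,1],
    [0,0,0,0,0,0,1],
    [0,0,-30,0,0,0,1],
    [0,0,-60,0,0,0,1],
  ],
)

```text
clock: 5.72
position: [0.4092, 0.2206, 0.1346]
orientation: [-0.002, 0.078, 0.997, -0.001]
force: [1.2, 0.1, 0.4]
width: 0.0877
gripper_force: 0.0
```

Request:
drive_tool(
  commands=[
    [0,0,-15,0,0,7,1],
    [0,0,-30,0,0,14,1],
    [0,0,-30,0,0,21,1],
    [0,0,-30,0,0,28,1],
    [0,0,-30,0,0,35,1],
    [0,0,-30,0,0,42,1],
    [0,0,-30,0,0,49,1],
    [0,0,-30,0,0,55,1],
  ],
)

```text
clock: 6.38
position: [0.4105, 0.2213, 0.1654]
orientation: [0.0, 0.532, 0.847, -0.0]
force: [0.5, 0.7, 0.7]
width: 0.0879
gripper_force: 0.0
```

```bash
python3 - <<'E'
from h import *
go(.411,.222,.113,26)
S=eyes.camera("scene")
cv2.imwrite("pics/c4.png",crop(S,322,200,80,80,7))
E
```

```text
t 6.3833 pos [0.4105 0.2213 0.1654] ydir 25.71 q [ 0.47  0.31  2.03 -0.    0.8   0.02] F [0.5 0.7 0.7] w 0.0879
shift [ 0.4  0.7 52.4] turn [-0.   0.  -0.3]
```

View pics/c4.png

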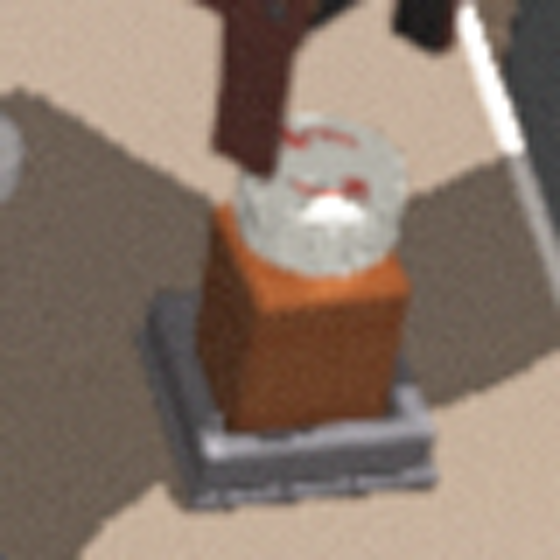

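The crop shows the jar upright in the nest, with the cap centred near crop (322,190) and the fingers clear above it. Next I grip the cap.

Request:
drive_tool(
  commands=[
    [0,0,25,0,0,0,1],
    [0,0,45,0,0,0,1],
    [0,0,48,0,0,0,1],
    [0,0,48,0,0,0,0.3],
    [0,0,48,0,0,0,-1],
    [0,0,48,0,0,0,-1],
    [0,0,48,0,0,0,-1],
    [0,0,48,0,0,0,-1],
  ],
  newtons=50,
)

```text
clock: 7.1
position: [0.4111, 0.2217, 0.1182]
orientation: [0.0, 0.529, 0.848, 0.001]
force: [0.5, -0.6, 0.1]
width: 0.0579
gripper_force: 0.0
```

Request:
drive_tool(
  commands=[
    [0,0,0,0,0,0,-1],
    [0,0,0,0,0,0,-1],
  ],
)

```text
clock: 7.27
position: [0.4106, 0.2214, 0.1179]
orientation: [0.0, 0.529, 0.848, 0.0]
force: [-1.8, -0.6, 4.5]
width: 0.0553
gripper_force: 50.0
```

Request:
drive_tool(
  commands=[
    [0,0,2,0,0,0,-1],
    [0,0,4,0,0,0,-1],
    [0,0,6,0,0,0,-1],
    [0,0,7,0,0,0,-1],
    [0,0,7,0,0,0,-1],
  ],
)

```text
clock: 7.68
position: [0.4112, 0.2217, 0.1116]
orientation: [0.0, 0.53, 0.848, 0.001]
force: [-0.7, -0.6, 11.9]
width: 0.0555
gripper_force: 50.0
```

Request:
drive_tool(
  commands=[
    [0,0,1,0,0,0,-1],
    [0,0,1.5,0,0,0,-1],
    [0,0,1.5,0,0,0,-1],
  ],
)

```text
clock: 7.93
position: [0.4113, 0.2218, 0.1109]
orientation: [0.0, 0.53, 0.848, 0.001]
force: [-6.7, -2.6, 28.0]
width: 0.0555
gripper_force: 50.0
```

Fully pressed, with 28 N on the tool. Turning anticlockwise now, which is negative about tool z.

Request:
drive_tool(
  commands=[
    [0,0,0,0,0,-4,-1],
    [0,0,0,0,0,-8,-1],
    [0,0,0,0,0,-12,-1],
    [0,0,0,0,0,-16,-1],
    [0,0,0,0,0,-20,-1],
    [0,0,0,0,0,-24,-1],
    [0,0,0,0,0,-28,-1],
    [0,0,0,0,0,-32,-1],
  ],
)

```text
clock: 8.6
position: [0.4121, 0.2224, 0.111]
orientation: [0.001, 0.274, 0.962, 0.002]
force: [-3.9, 0.2, 23.5]
width: 0.0552
gripper_force: 50.0
```

Request:
drive_tool(
  commands=[
    [0,0,0,0,0,-4,-1],
    [0,0,0,0,0,-8,-1],
    [0,0,0,0,0,-12,-1],
    [0,0,0,0,0,-16,-1],
    [0,0,0,0,0,-20,-1],
    [0,0,0,0,0,-24,-1],
    [0,0,0,0,0,-28,-1],
    [0,0,0,0,0,-32,-1],
  ],
)

```text
clock: 9.27
position: [0.4116, 0.2229, 0.111]
orientation: [0.001, -0.002, 1.0, 0.001]
force: [-6.4, 3.1, 24.2]
width: 0.0554
gripper_force: 50.0
```

Request:
drive_tool(
  commands=[
    [0,0,0,0,0,-4,-1],
    [0,0,0,0,0,-8,-1],
    [0,0,0,0,0,-11,-1],
    [0,0,0,0,0,-11,-1],
  ],
)

```text
clock: 9.6
position: [0.4114, 0.2225, 0.111]
orientation: [0.001, -0.097, 0.995, 0.001]
force: [-6.8, 1.7, 25.1]
width: 0.0555
gripper_force: 50.0
```

```bash
python3 - <<'E'
from h import *
go(.411,.222,.113,101);print(bot.observe()["wrist_torque"])
E
```

```text
t 9.6 pos [0.4114 0.2225 0.111 ] ydir 101.16 q [ 0.47  0.41  2.06  0.    0.67 -1.3 ] F [-6.8  1.7 25.1] w 0.0555
shift [ 0.5 -0.4 -2. ] turn [0.1 0.1 0.2]
[ 0.40654394  1.29297827 -0.21365054]
```

Request:
drive_tool(
  commands=[
    [0,0,-3,0,0,0,-1],
    [0,0,-6,0,0,0,-1],
    [0,0,-9,0,0,0,-1],
    [0,0,-12,0,0,0,-1],
    [0,0,-15,0,0,0,-1],
    [0,0,-15,0,0,0,-1],
  ],
)

```text
clock: 10.1
position: [0.4107, 0.2214, 0.1242]
orientation: [0.0, -0.096, 0.995, 0.0]
force: [-0.4, 0.6, -0.8]
width: 0.0556
gripper_force: 50.0
```

Request:
drive_tool(
  commands=[
    [0,0,-20,0,0,0,-1],
    [0,0,-45,0,0,0,-1],
    [0,0,-60,0,0,0,-1],
    [0,0,-60,0,0,0,-1],
  ],
)

```text
clock: 10.43
position: [0.4121, 0.222, 0.1861]
orientation: [0.002, -0.096, 0.995, 0.001]
force: [0.4, 0.9, -1.6]
width: 0.0552
gripper_force: 50.0
```

```bash
python3 - <<'E'
from h import *
go(.591,.262,.18,101)
T=eyes.camera("scene");cv2.imwrite("pics/c5.png",crop(T,300,200,140,140,4))
E
```

```text
t 10.4333 pos [0.4121 0.222  0.1861] ydir 101.06 q [ 0.47  0.27  2.01 -0.    0.85 -1.29] F [ 0.4  0.9 -1.6] w 0.0552
shift [-183.2    4.9    6.9] turn [0.1 0.3 0.1]
```

View pics/c5.png

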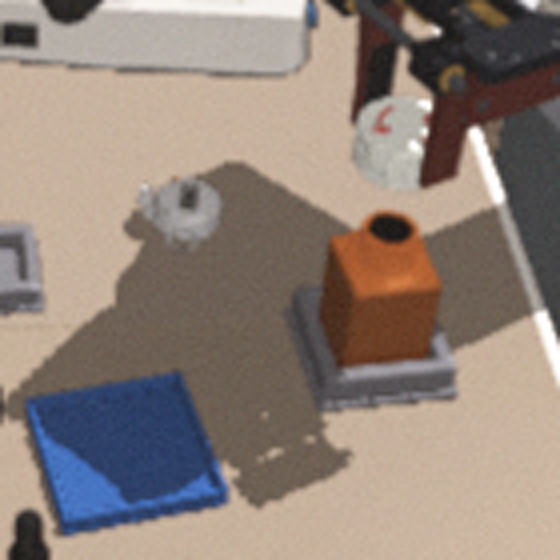

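The cap is off and held, and the jar stands in the holder at crop (385,300). The tray is at crop (128,450). Carrying the cap there.

Request:
drive_tool(
  commands=[
    [-30,0,0,0,0,0,-1],
    [-60,0,0,0,0,0,-1],
    [-90,0,0,0,0,0,-1],
    [-120,0,0,0,0,0,-1],
    [-150,0,0,0,0,0,-1],
    [-178,0,0,0,0,0,-1],
    [-178,0,30,0,0,0,-1],
    [-178,0,60,0,0,0,-1],
  ],
)

```text
clock: 11.15
position: [0.5874, 0.2558, 0.1225]
orientation: [0.001, -0.096, 0.995, 0.0]
force: [-0.8, -0.1, -2.2]
width: 0.0553
gripper_force: 50.0
```

```bash
python3 - <<'E'
from h import *
go(.588,.259,.032,101);print(ray("scene",(238,293),0),ray("top",(184,157),.1))
E
```

```text
t 11.15 pos [0.5874 0.2558 0.1225] ydir 101.02 q [ 0.39  0.59  1.67 -0.    0.88 -1.37] F [-0.8 -0.1 -2.2] w 0.0553
shift [-0.9  2.9 90.5] turn [0.  0.2 0. ]
[0.6830518  0.37806415 0.        ] [0.67178172 0.3588399  0.1       ]
```

Request:
drive_tool(
  commands=[
    [0,2,25,0,0,0,-1],
    [0,2,50,0,0,0,-1],
    [0,2,70,0,0,0,-1],
    [0,2,80,0,0,0,-1],
    [0,2,84,0,0,0,-1],
    [0,2,86,0,0,0,-1],
    [0,2,86,0,0,0,-1],
    [0,2,86,0,0,0,-1],
  ],
)

```text
clock: 11.82
position: [0.5856, 0.2578, 0.0389]
orientation: [0.001, -0.096, 0.995, 0.0]
force: [0.6, 0.3, -0.1]
width: 0.0554
gripper_force: 50.0
```

Request:
drive_tool(
  commands=[
    [0,0,2,0,0,0,-1],
    [0,0,4,0,0,0,-1],
    [0,0,4,0,0,0,-1],
    [0,0,4,0,0,0,-1],
  ],
)

```text
clock: 12.15
position: [0.585, 0.2576, 0.0342]
orientation: [0.0, -0.096, 0.995, 0.0]
force: [0.3, -0.6, -0.9]
width: 0.0558
gripper_force: 50.0
```

Request:
drive_tool(
  commands=[
    [0,0,2,0,0,0,-1],
    [0,0,3,0,0,0,-1],
    [0,0,3,0,0,0,-1],
  ],
)

```text
clock: 12.4
position: [0.585, 0.2575, 0.0309]
orientation: [0.0, -0.096, 0.995, 0.0]
force: [-0.3, 0.2, 0.3]
width: 0.0556
gripper_force: 50.0
```

Near contact, as expected from the geometry. I'll open a little, then rise.

Request:
drive_tool(
  commands=[
    [0,0,0,0,0,0,0.4],
    [0,0,0,0,0,0,0.42],
    [0,0,0,0,0,0,0.42],
    [0,0,0,0,0,0,0.42],
    [0,0,-10,0,0,0,0.42],
    [0,0,-30,0,0,0,0.42],
    [0,0,-60,0,0,0,0.6],
    [0,0,-90,0,0,0,1],
  ],
)

```text
clock: 13.07
position: [0.5843, 0.2572, 0.1217]
orientation: [-0.001, -0.096, 0.995, -0.0]
force: [0.7, 0.1, -0.1]
width: 0.0724
gripper_force: 0.0
```

Request:
drive_tool(
  commands=[
    [0,0,-40,0,0,0,1],
    [0,0,-80,0,0,0,1],
    [0,0,-110,0,0,0,1],
    [0,0,-110,0,0,0,1],
    [0,0,-110,0,0,0,1],
  ],
)

```text
clock: 13.48
position: [0.586, 0.258, 0.234]
orientation: [0.002, -0.096, 0.995, 0.001]
force: [0.4, 0.3, 0.8]
width: 0.0879
gripper_force: 0.0
```

```bash
python3 - <<'E'
from h import *
S=eyes.camera("scene");cv2.imwrite("pics/c6.png",crop(S,290,235,150,130,4))
go(.59,.26,.2,101)
E
```

```text
t 13.5333 pos [0.5849 0.2575 0.2319] ydir 101.06 q [ 0.4   0.45  1.61  0.    1.08 -1.37] F [-0.2 -0.1  0.2] w 0.0873
shift [-5.5  1.5 31.9] turn [0.  0.1 0.1]
```

View pics/c6.png

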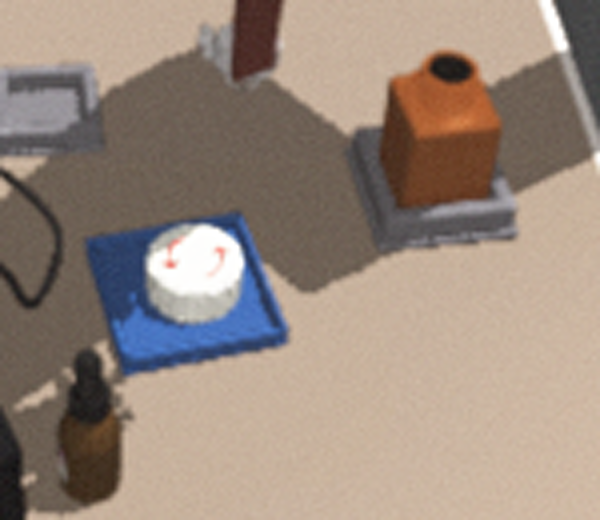

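The cap lies flat, top up, in the tray at crop (195,270). The jar is upright in the holder at crop (440,150), and the dropper bottle and tally are undisturbed. Handing in.

```bash
python3 -c "
from cell import workorder
print(workorder.sign_off())"
```

```text
the job is handed in; nothing more can be done
None
```

The job is handed in (no verdict was returned): in the last picture the open jar stands in the larger grey holder, the cap lies top up in the blue tray, and the bottle and tally were not moved.

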